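# Bolt the dish transport case

### The job

Close the culture-dish transport case ready for carrying: with the fingertips push its lid down until it is fully shut, then push the bolt by its black knob all the way along its slot, through the staple that hangs from the lid, and finally press the knob down round the corner of the slot as far as it goes, so the bolt is locked. Only push: do not take the knob between the fingers and do not swing the lid further open. Leave the small things standing round the case where they are.

Things in the scene. Friction and masses are not known exactly. Their poses are not given: they have to be found in the camera images.
- case: aluminium transport case holding petri dishes, fixed; 170 deep (x), 240 wide (y), 105 high without the lid. Origin: centre of its underside. x points from its front (bolt side, facing the robot) to its hinge side, y to the left along the front, z up. A carrying handle stands out about 40 from each end (y) at height 60
- barrel (a point): mid point of the steel barrel bolt's axis, on the case's front at case x = -102, y = -33, z = 88; axis along case y; barrel 26 diameter, 90 long. Its L-shaped slot guides the handle's stem: a long leg of 45 towards +y, then at its +y end a cross leg 65 degrees downward round the barrel. The stem can turn down only in the last 1.5 mm of the long leg; once down, the bolt cannot slide back
- lid (a joint): hinge of the lid, rad: 0 shut, positive open; starts at 0.3 to 0.75. Hinge line parallel to case y at case x = +85, z = 105. Lid 174 deep, 246 wide, 12 thick; shut, its top is at z = 117. Stiff hinge: it stays where it is left; 1 to 4 N on top of its front half pushes it down
- lid_front (a point): middle of the lid's front edge, on its top face; moves with the lid. Shut, it is at case x = -85, y = 0, z = 116
- staple (a point): centre of the steel eye (15 x 15 inside, 16 long in y) that hangs from the lid's front edge and takes the bolt; moves with the lid. With the lid shut it is at case x = -102, y = +41, z = 88, in line with the bolt, whose 10 diameter rod can enter it only then
- bolt (a joint): travel of the bolt along case +y, m: 0 withdrawn, 0.045 fully shot, its rod through the staple. Slides with about 2 N of friction and stays where it is left. Starts at 0 to 0.008
- bolt_handle (a joint): turn of the bolt's handle about the bolt's axis, rad: 0 up in the long leg (pointing to the front and 30 degrees upward), 1.13 fully down in the cross leg (to the front and 35 degrees downward). Starts at 0 to 0.08. Stays where it is left; about 2 N on the knob turns it
- knob (a point): centre of the black ball knob, 18 diameter, on the handle's 6 diameter steel stem, 42 from the bolt's axis. Handle up: case x = -138, z = 109, y = -55 plus the bolt's travel (mm). Handle fully down: case x = -136, z = 64
- amber_bottle: amber reagent bottle, 34 diameter, 75 high, loose, beside the case's left end; origin at the centre of its underside. Not to be moved
- bottle_cap: black bottle cap, 59 diameter, 28 high, loose, to the left in front of the case; origin at the centre of its underside. Not to be moved
- spare_dish: empty petri dish, 90 diameter, 15 high, loose, to the right in front of the case; origin at the centre of its underside. Not to be moved
- snuffer: steel snuffer cap, 34 diameter, 30 high, loose, beside the case's right end; origin at the centre of its underside. Not to be moved

How it is judged (in metres and radians):
On the way, in this order (a step that is already met when the one before it is completed fails the run):
1. the lid is pushed shut while the bolt is still withdrawn (value of joint lid below 0.02 rad and value of joint bolt below 0.03 m), for 0.2 s.
2. the bolt is pushed home through the staple of the shut lid (value of joint lid below 0.03 rad and value of joint bolt above 0.0415 m and value of joint bolt_handle below 0.8 rad), for 0.05 s.
At the end, for the whole second after the job is handed in: lid shut (within 0.03 rad), bolt shot (at least 40.5 of its 45 mm) and its handle turned down into the cross leg (at least 0.95 of 1.13 rad), all at rest (value of joint lid below 0.03 rad and value of joint bolt above 0.0405 m and value of joint bolt_handle above 0.95 rad and velocity of joint each of lid, bolt_handle below 0.05 rad/s); the robot touches nothing.
It fails at once if the lid is swung further open (value of joint lid above 0.85 rad).
It fails at once if the knob is taken between the fingers (distance between the grasp point and knob below 0.012 m).
It fails at once if a thing beside the case is moved by more than 25 mm (distance of any of amber_bottle, bottle_cap, spare_dish, snuffer from where it was at the start of the episode above 0.025 m).
It fails at once if a thing beside the case is lifted (height (world z) of any of amber_bottle, bottle_cap, spare_dish, snuffer above 0.012 m).
It also fails if it takes over 53 s, if anything falls off the work surface, if the arm or the gripper's body presses on something with over 40 N, if the wrist force passes 120 N, or if a joint passes its speed limit or range.

### The arm

A 6-joint arm with a two-finger parallel gripper is mounted at the origin on a cart in front of the work surface, level with it; the furniture and walls round the work are solid. World frame = base frame: x ahead of the robot, y to its left, z up, the work surface at z = 0. Lengths are in m, angles in degrees, forces in N, time in s.
With the tool pointing down it reaches from about 0.25 to 0.725 m from the base axis. Payload 9.7 kg.
Tool frame: the origin (TCP) lies midway between the tips of the shut fingers; the grasp point (between the pads) lies 19 mm behind it (bot.hold_point_z is the distance from the TCP to the grasp point, in m); z points along the fingers, y is the line along which they close (so a half turn about z gives the same grasp; the last joint's range is limited). The gripper opens to 85 mm and grips with 20 to 120 N. Pads are 22 mm wide; open, the fingers measure 114 mm over their backs; the gripper's body (76 mm by 85 mm) begins 54 mm behind the grasp point. The pads swing forward as they close: fully open they stand 13 mm farther back than shut.
Start: joints at [-63.827, 4.979, 10.078, 95.1, 0, 90], TCP at [0.243, -0.494, 0.231] pointing down, gripper open.
Joint ranges: [-179.16, 179.16], [-48.56, 103.87], [-65.8, 70.77], [-126.05, 130.52], [-82.76, 87.17], [-180, 180]. Speed limits (degrees/s): [127.2, 127.2, 147.25, 180, 180, 180].

### API

Orientations are given as [roll, pitch, yaw] about the fixed x, y, z axes, in that order (R = Rz(yaw) Ry(pitch) Rx(roll)).
In Python, from workcell import bot gives the robot as it stands.
- The arm moves only by the tool play_rows, never from a script. Its argument "steps" is a list that holds one entry, the list of rows, each a list of 4 numbers: the shift along the tool's x, y, z in m, then the turn about the tool's z in rad. In form: [[[tx, ty, tz, yaw], ...]]. A call has exactly 5 rows; each row shifts and turns the commanded pose from where the row before left it, along the tool's axes as they then stand; what a row does not reach is not made up. A row lasts 1/12 s, in which the tool goes at most 41.7 mm and 7.16 degrees, less where a joint would pass 70% of its speed; a pose out of reach is approached as far as the arm can. A call is refused whole if a number of a shift passes 0.0417 or a number of a turn 0.125, either way. A call with a gripper value outside its range is refused whole. "gripper" is the finger opening in m, from 0 to 0.0854, set as the call begins (left out, the last holds). The fingers move at their own pace and stop on an object; "squeeze" is the grip in N (left out, the last holds). Time passes only in rows, so rows that do not move let the fingers close, or fill a call up. It gives the time, the measured TCP pose, the force, the opening and the grip force at its end, in the units of the state.
- bot.get_obs(): the state, without advancing time (a new reading comes with each control period).
- bot.camera(name): name is "scene" or "top" or "wrist"; returns a dict with "img" (400x640x3 uint8, blue, green, red), "vfov" (degrees; the focal length in pixels is half the picture's height over the tangent of half this angle, whatever the lens; pixels are square), "cx", "cy" (the principal point, pixels), "xyz" and "attitude" of the camera in the world. Camera axes: x right, y down, z forward; pixel columns grow to the right and rows downward; lengths in m; the calibration is good to about 2 mm. The wrist camera is an equidistant fisheye: a pixel r from the principal point sees the ray r / f radians off the axis. A picture is of the moment at which its call begins. There is no depth.
- bot.job_done(): hands the job in; it is judged then, once.
The state is a dict: "time": time; "q": joint angles; "qd": joint speeds; "joint_efforts": joint torques, N m; "ee_pos": TCP position; "tcp_rot": TCP orientation; "wrist_force": force on the tool from outside, world axes, zero at the start; "torque": the same for the moment, N m; "opening": finger opening in m; "grasp_force": force on a finger pad.
Only numpy, scipy, OpenCV 4.12 (cv2) and the standard library are available. Lean on these libraries where they do the work, as an engineer would, in place of code of your own. Each camera call takes 0.05 s, during which the arm holds its last target. There are 200 camera calls.

## Working session

There is one attempt and no reset: what is moved stays moved. The work goes in short steps, Python scripts to look and compute and a tool call to move; the robot and the scene stay as the last step left them, time stands still between calls to the robot, and variables do not carry over. Pictures are saved under pics/ and viewed, at most 10 in all, crops included, and the job is handed in when it is done.

Besides the shell and the picture viewer there is one more tool, called after ">>>" in YAML: its name, and indented under it one key for each argument. play_rows: Moves the arm, as the interface text tells. Its arguments: {"type":"object","properties":{"steps":{"type":"array","items":{"type":"array","items":{"type":"array","items":{"type":"number"}}}},"gripper":{"type":"number"},"squeeze":{"type":"number"}},"required":["steps"]}

```bash
mkdir -p pics; ls; python3 - <<'E'
from workcell import bot
import cv2
for n in("scene","top","wrist"):
    c=bot.camera(n); cv2.imwrite(f"pics/{n}0.png",c["img"]); print(n,c["vfov"],c["cx"],c["cy"],c["xyz"],c["attitude"])
o=bot.get_obs(); print(o); print(bot.hold_point_z)
E
```

```text
pics
scene 57.07595067829658 323.26333587217414 202.38598210057344 [0.23220957 0.64484652 0.5732178 ] [-122.93590052    1.1930078  -151.98589763]
top 52.82139953727029 321.6047269592227 194.67304549846983 [0.41741105 0.02245876 1.07477356] [-170.71863217   -0.922893    -90.42471847]
wrist 65.70646984690485 319.8875730547123 195.5470090721169 [ 0.31028823 -0.46014231  0.37386986] [ 1.62594010e+02  2.78706980e-02 -6.38043846e+01]
{'time': 0.15, 'q': array([-6.38270631e+01,  5.00455891e+00,  1.00433466e+01,  9.50981175e+01,
       -1.54172870e-03,  9.00024334e+01]), 'qd': array([-0.01689702, -0.2114763 ,  0.16226136,  0.05816063, -0.01182136,
        0.08526951]), 'joint_efforts': array([ 1.60525478e-04, -5.20762217e+01,  4.65043938e+01,  1.38500507e-02,
        5.74200698e-06, -4.57055620e-06]), 'ee_pos': array([ 0.24251204, -0.49345514,  0.23072547]), 'tcp_rot': array([-1.79940670e+02,  1.54424763e-03,  2.61705051e+01]), 'wrist_force': array([0.95489626, 0.59675435, 0.0196455 ]), 'torque': array([ 0.01113461,  0.02509468, -0.001117  ]), 'grasp_force': 0.0, 'opening': 0.08544000784272728}
0.0187
```

View pics/scene0.png

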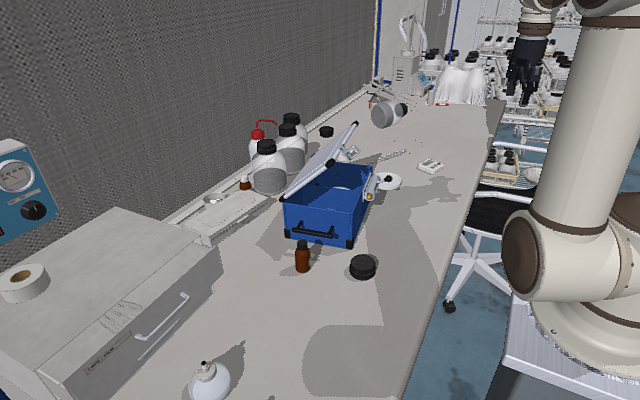

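View pics/top0.png

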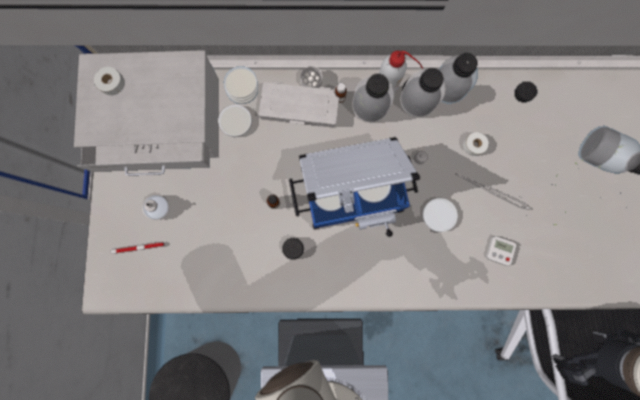

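The scene view shows the blue case at (325,205), its lid up to (355,125), the bolt near (372,185), the bottle at (302,257) and the cap at (362,267). The top view shows the case centred near (357,190) with the knob at (389,233), the dish at (440,214) and the cap at (292,248).

```bash
python3 - <<'E'
import cv2,numpy as np
a=cv2.imread("pics/top0.png")[130:250,280:440]; b=cv2.imread("pics/scene0.png")[110:260,270:410]
cv2.imwrite("pics/c1.png",cv2.resize(a,(800,600),interpolation=cv2.INTER_CUBIC))
cv2.imwrite("pics/c2.png",cv2.resize(b,(560,600),interpolation=cv2.INTER_CUBIC))
E
```

```text
(no output)
```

View pics/c1.png

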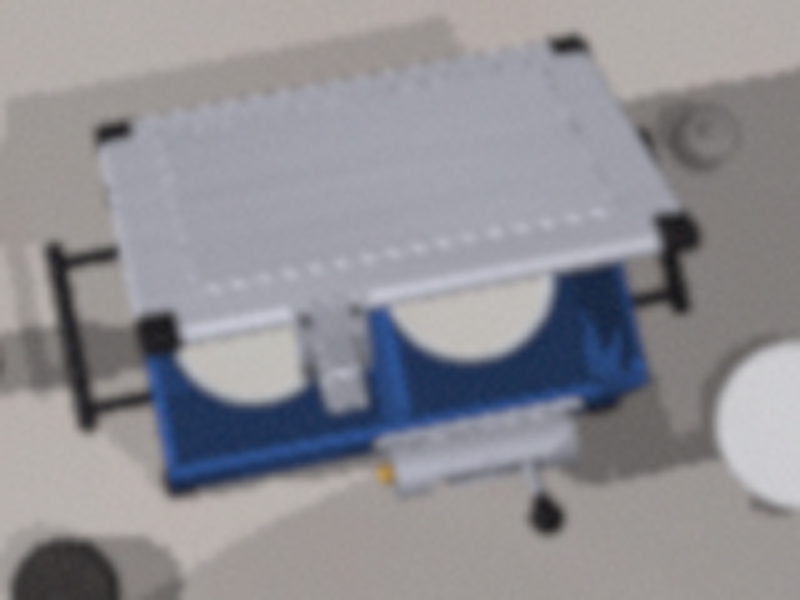

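View pics/c2.png

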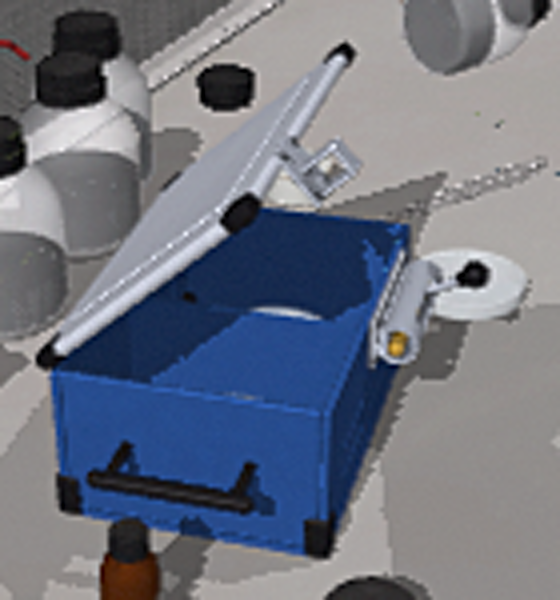

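The crops show, in full-image pixels (top / scene): knob (389.2,232.6)/(388.3,178.5), left front rim corner (314.5,224)/(352,212.5), right front rim corner (409,205.6)/(372,167), bolt tip (357.2,224.6)/(369.5,196.3), and the lid's front corners.

```bash
cat > h.py <<'E'
import numpy as np
from scipy.spatial.transform import Rotation as R
CAM={"scene":(57.07595,323.263,202.386,[0.23220957,0.64484652,0.5732178],[-122.93590052,1.1930078,-151.98589763]),
"top":(52.8214,321.6047,194.673,[0.41741105,0.02245876,1.07477356],[-170.71863217,-0.922893,-90.42471847])}
def ray(cam,uv):
    v,cx,cy,p,a=CAM[cam]; f=200/np.tan(np.radians(v/2))
    d=R.from_euler("xyz",a,degrees=True).apply([(uv[0]-cx)/f,(uv[1]-cy)/f,1]); return np.array(p),d/np.linalg.norm(d)
def plane(cam,uv,z):
    p,d=ray(cam,uv); return p+d*(z-p[2])/d[2]
def tri(t,s):
    A=np.zeros((3,3));b=np.zeros(3);L=[ray("top",t),ray("scene",s)]
    for p,d in L:
        M=np.eye(3)-np.outer(d,d);A+=M;b+=M@p
    x=np.linalg.solve(A,b); return x,max(np.linalg.norm(np.cross(x-p,d)) for p,d in L)
E
python3 - <<'E'
from h import *
np.set_printoptions(precision=4,suppress=True)
for n,t,s in [("knob",(389.2,232.6),(388.3,178.5)),("LF",(314.5,224),(352,212.5)),("RF",(409,205.6),(372,167)),("lidL",(312,196.6),(330,163)),("lidR",(415.4,176.4),(356.3,123)),("tip",(357.2,224.6),(369.5,196.3))]:
    print(n,*tri(t,s))
L,Rr=plane("top",(314.5,224),.105),plane("top",(409,205.6),.105); print(L,Rr)
for n,uv,z in [("cap",(292,248),.028),("dish",(440,214.5),.015),("bottle",(273,201),.075),("snuf",(421,156.5),.03)]: print(n,plane("top",uv,z))
for uv in [(314.5,224),(409,205.6)]: print(plane("top",uv,.105))
# yaw from rim
d=L-Rr; yaw=np.arctan2(-d[0],d[1]); print("yaw",np.degrees(yaw),np.linalg.norm(d))
E
```

```text
knob [ 0.4814 -0.1561  0.109 ] 0.000786595648743065
LF [0.5029 0.0229 0.1073] 0.0012307563405185822
RF [ 0.5469 -0.2081  0.103 ] 0.0012599881607563326
lidL [0.5526 0.0283 0.2217] 8.845761805091742e-05
lidR [ 0.593  -0.1958  0.2264] 0.002084384337771906
tip [ 0.5023 -0.0815  0.0914] 0.0011025654423654089
[0.5042 0.0233 0.105 ] [ 0.5478 -0.2073  0.105 ]
cap [0.4496 0.0816 0.028 ]
dish [ 0.5356 -0.3103  0.015 ]
bottle [0.5652 0.127  0.075 ]
snuf [ 0.6905 -0.263   0.03  ]
[0.5042 0.0233 0.105 ]
[ 0.5478 -0.2073  0.105 ]
yaw 10.695132566009162 0.2346531850490439
```

>>> play_rows:
  steps:
    - [[0,0,-0.015,0.09],[0,0,-0.015,0.09],[0,0,-0.015,0.09],[0,0,-0.015,0],[0,0,0,0]]
  gripper: 0
  squeeze: 40

```text
time: 0.57
ee_pos: [0.2428, -0.494, 0.2938]
tcp_rot: [179.8, -0.1, 10.7]
wrist_force: [0.8, 0.3, 0.3]
opening: 0.0256
grasp_force: 0.0
```

>>> play_rows:
  steps:
    - [[0.025,-0.02,0,0],[0.025,-0.02,0,0],[0.025,-0.02,0,0],[0.025,-0.02,0,0],[0.025,-0.02,0,0]]

```text
time: 0.98
ee_pos: [0.3474, -0.3709, 0.2902]
tcp_rot: [-180.0, 0.0, 10.7]
wrist_force: [-0.5, -0.4, -0.0]
opening: 0.0002
grasp_force: 0.0
```

>>> play_rows:
  steps:
    - [[0.025,-0.02,0,0],[0.025,-0.02,0,0],[0.025,-0.02,0,0],[0.025,-0.02,0,0],[0,0,0,0]]

```text
time: 1.4
ee_pos: [0.4327, -0.2715, 0.29]
tcp_rot: [-179.9, -0.0, 11.0]
wrist_force: [-0.1, -0.2, 0.7]
opening: -0.0002
grasp_force: 0.0
```

>>> play_rows:
  steps:
    - [[0.0235,-0.02,0,0],[0.0235,-0.02,0,0],[0.0235,-0.02,0,0],[0.0235,-0.02,0,0],[0.0235,-0.02,0,0]]

```text
time: 1.82
ee_pos: [0.5276, -0.1539, 0.2903]
tcp_rot: [-180.0, 0.0, 10.7]
wrist_force: [0.5, -0.6, -0.4]
opening: 0.0001
grasp_force: 0.0
```

>>> play_rows:
  steps:
    - [[0.0235,-0.02,0,0],[0.0235,-0.02,0,0],[0.0235,-0.02,0,0],[0,0,0.01,0],[0,0,0,0]]

```text
time: 2.23
ee_pos: [0.5856, -0.0818, 0.2781]
tcp_rot: [-179.9, 0.2, 10.9]
wrist_force: [-1.6, -0.4, -1.2]
opening: 0.0002
grasp_force: 0.0
```

>>> play_rows:
  steps:
    - [[0,0,0.012,0],[0,0,0.012,0],[0,0,0.012,0],[0,0,0.012,0],[0,0,0.01,0]]

```text
time: 2.65
ee_pos: [0.5845, -0.0838, 0.2223]
tcp_rot: [-180.0, 0.0, 10.7]
wrist_force: [-0.1, 0.1, 1.4]
opening: -0.0002
grasp_force: 0.9
```

>>> play_rows:
  steps:
    - [[-0.005,0,0.006,0],[-0.005,0,0.006,0],[-0.004,0,0.006,0],[-0.004,0,0.006,0],[-0.004,0,0.007,0]]

```text
time: 3.07
ee_pos: [0.5632, -0.0874, 0.1922]
tcp_rot: [180.0, -0.0, 10.7]
wrist_force: [-0.9, -0.0, 2.2]
opening: 0.0
grasp_force: 0.8
```

>>> play_rows:
  steps:
    - [[-0.004,0,0.008,0],[-0.003,0,0.008,0],[-0.003,0,0.008,0],[-0.002,0,0.008,0],[-0.002,0,0.008,0]]

```text
time: 3.48
ee_pos: [0.5496, -0.0896, 0.1515]
tcp_rot: [180.0, 0.0, 10.7]
wrist_force: [-1.1, 0.2, 2.0]
opening: 0.0001
grasp_force: 0.7
```

Contact with about 2 N; continuing down.

>>> play_rows:
  steps:
    - [[-0.001,0,0.007,0],[-0.001,0,0.007,0],[0,0,0.006,0],[0,0,0.005,0],[0,0,0.004,0]]

```text
time: 3.9
ee_pos: [0.5479, -0.0898, 0.1226]
tcp_rot: [-180.0, 0.0, 10.7]
wrist_force: [-0.2, 0.3, 1.0]
opening: -0.0
grasp_force: 0.6
```

>>> play_rows:
  steps:
    - [[0,0,0.002,0],[0,0,0.002,0],[0,0,0.001,0],[0,0,0,0],[0,0,0,0]]

```text
time: 4.32
ee_pos: [0.5481, -0.0899, 0.1184]
tcp_rot: [180.0, -0.0, 10.7]
wrist_force: [0.3, -0.3, 0.3]
opening: 0.0004
grasp_force: 0.0
```

>>> play_rows:
  steps:
    - [[0,0,0.001,0],[0,0,0.001,0],[0,0,0.001,0],[0,0,0,0],[0,0,0,0]]

```text
time: 4.73
ee_pos: [0.548, -0.0899, 0.116]
tcp_rot: [180.0, -0.0, 10.7]
wrist_force: [-1.9, 0.4, 4.9]
opening: -0.0002
grasp_force: 2.7
```

>>> play_rows:
  steps:
    - [[0,0,0.001,0],[0,0,0.001,0],[0,0,0,0],[0,0,0,0],[0,0,0,0]]

```text
time: 5.15
ee_pos: [0.5481, -0.0899, 0.1158]
tcp_rot: [179.9, -0.1, 10.7]
wrist_force: [-7.6, 0.1, 17.2]
opening: 0.0005
grasp_force: 8.9
```

>>> play_rows:
  steps:
    - [[0,0,-0.016,0],[0,0,-0.016,0],[0,0,-0.016,0],[0,0,-0.016,0],[0,0,-0.016,0]]

```text
time: 5.57
ee_pos: [0.5479, -0.0899, 0.194]
tcp_rot: [-180.0, -0.0, 10.7]
wrist_force: [0.5, 0.4, 0.3]
opening: 0.0003
grasp_force: 0.0
```

>>> play_rows:
  steps:
    - [[-0.02,0.03,0,0],[-0.02,0.03,0,0],[-0.02,0.03,0,0],[-0.015,0.02,0,0],[0,0,0,0]]

```text
time: 5.98
ee_pos: [0.493, -0.2153, 0.1933]
tcp_rot: [179.9, 0.0, 10.5]
wrist_force: [0.1, -0.2, -0.5]
opening: 0.0003
grasp_force: 0.0
```

```bash
python3 - <<'E'
from workcell import bot
import cv2,numpy as np
c=bot.camera("wrist"); t=bot.camera("top"); s=bot.camera("scene"); o=bot.get_obs()
print(c["xyz"],c["attitude"],o["ee_pos"])
cv2.imwrite("pics/w2.png",c["img"]);cv2.imwrite("pics/t2.png",t["img"]);cv2.imwrite("pics/s2.png",s["img"])
a=cv2.resize(c["img"],(480,300)); b=cv2.resize(t["img"][150:250,300:430],(390,300),interpolation=cv2.INTER_CUBIC); d=cv2.resize(s["img"][120:260,270:450],(386,300),interpolation=cv2.INTER_CUBIC)
m=np.zeros((600,800,3),np.uint8); m[:300,:480]=a; m[300:,:390]=b; m[300:,400:786]=d
cv2.imwrite("pics/m2.png",m)
E
```

```text
[ 0.56729175 -0.20148108  0.33649638] [ 1.62579748e+02 -9.14587767e-02 -7.94773756e+01] [ 0.49468116 -0.21193199  0.19322222]
```

View pics/m2.png

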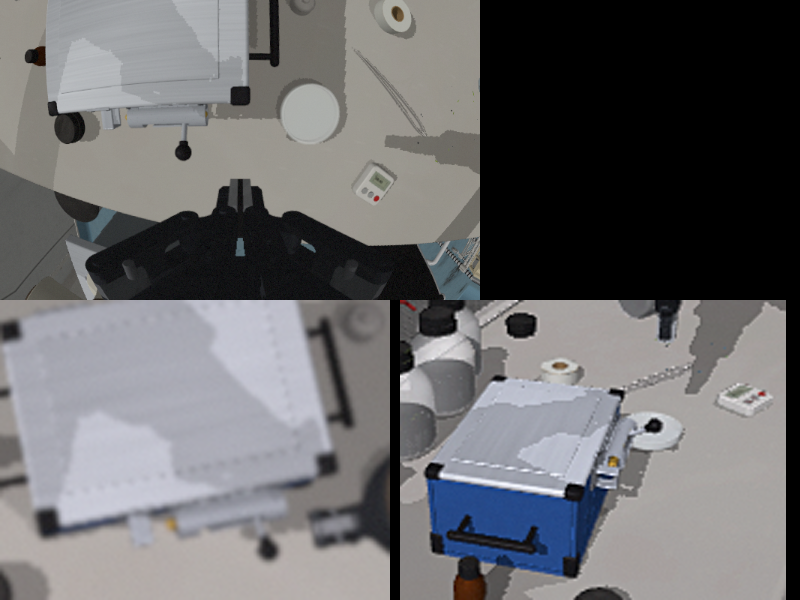

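The lid is shut. In the wrist view the knob is at about (244,201), and the lid's front corners are at (68,146) and (325,133).

```bash
python3 - <<'E'
from h import *
import cv2
np.set_printoptions(precision=4,suppress=True)
img=cv2.imread("pics/w2.png")
g=(img.max(2)<60).astype(np.uint8); g[:,:215]=0; g[:,275:]=0; g[:180]=0; g[225:]=0
n,l,st,ce=cv2.connectedComponentsWithStats(g)
print(st[1:],ce[1:])
f=200/np.tan(np.radians(65.70647/2)); p=np.array([0.56729175,-0.20148108,0.33649638]); Rc=R.from_euler("xyz",[162.579748,-0.0914588,-79.4773756],degrees=True)
def w(uv,z):
    d=np.array([uv[0]-319.888,uv[1]-195.547]); r=np.hypot(*d); th=r/f
    v=Rc.apply([*(d/r*np.sin(th)),np.cos(th)]); return p+v*(z-p[2])/v[2]
k=ce[1:][np.argmax(st[1:,4])]
A,B=w((66,150),.112),w((330,138),.112)
print("knob",w(k,.109)," lidc",A,B, np.degrees(np.arctan2(-(A-B)[0],(A-B)[1])),np.linalg.norm(A-B))
E
```

```text
[[234 188  21  26 412]] [[244.0728 201.0583]]
knob [ 0.4818 -0.1568  0.109 ]  lidc [0.4988 0.0292 0.112 ] [ 0.5425 -0.2139  0.112 ] 10.199660287434508 0.24699610971325886
```

>>> play_rows:
  steps:
    - [[-0.003,0,0.02,0],[0,0,0.02,0],[0,0,0.02,0],[0,0,0.02,0],[0,0,0.016,0]]

```text
time: 6.55
ee_pos: [0.4919, -0.2111, 0.0956]
tcp_rot: [-180.0, 0.0, 10.8]
wrist_force: [1.1, -0.4, 0.7]
opening: 0.0002
grasp_force: 0.0
```

>>> play_rows:
  steps:
    - [[0,-0.006,0,0],[0,-0.006,0,0],[0,-0.006,0,0],[0,-0.005,0,0],[0,-0.003,0,0]]

```text
time: 6.97
ee_pos: [0.4874, -0.1861, 0.0986]
tcp_rot: [179.9, -0.1, 10.8]
wrist_force: [0.3, -0.4, -0.9]
opening: -0.0
grasp_force: 0.0
```

>>> play_rows:
  steps:
    - [[0,-0.003,0,0],[0,-0.003,0,0],[0,-0.003,0,0],[0,-0.003,0,0],[0,-0.003,0,0]]

```text
time: 7.38
ee_pos: [0.4842, -0.1723, 0.0975]
tcp_rot: [180.0, -0.0, 10.7]
wrist_force: [0.4, -2.1, 1.8]
opening: -0.0002
grasp_force: 1.2
```

>>> play_rows:
  steps:
    - [[0,-0.004,0,0],[0,-0.004,0,0],[0,-0.004,0,0],[0,-0.004,0,0],[0,-0.004,0,0]]

```text
time: 7.8
ee_pos: [0.4803, -0.1521, 0.0973]
tcp_rot: [180.0, 0.0, 10.7]
wrist_force: [0.3, -2.5, 1.6]
opening: 0.0001
grasp_force: 1.2
```

>>> play_rows:
  steps:
    - [[0,-0.003,0,0],[0,-0.003,0,0],[0,-0.003,0,0],[0,-0.003,0,0],[0,0,0,0]]

```text
time: 8.22
ee_pos: [0.478, -0.1401, 0.0973]
tcp_rot: [-180.0, 0.0, 10.7]
wrist_force: [0.1, -0.4, 0.3]
opening: 0.0002
grasp_force: 0.3
```

```bash
python3 - <<'E'
from workcell import bot
import cv2
c=bot.camera("wrist"); cv2.imwrite("pics/w3.png",cv2.resize(c["img"][60:300,60:460],(800,480),interpolation=cv2.INTER_CUBIC)); print(c["xyz"],c["attitude"],bot.get_obs()["ee_pos"])
E
```

```text
[ 0.55225214 -0.1262492   0.24044063] [ 1.62600234e+02 -1.19034283e-02 -7.92521684e+01] [ 0.47804971 -0.14024925  0.0971572 ]
```

View pics/w3.png

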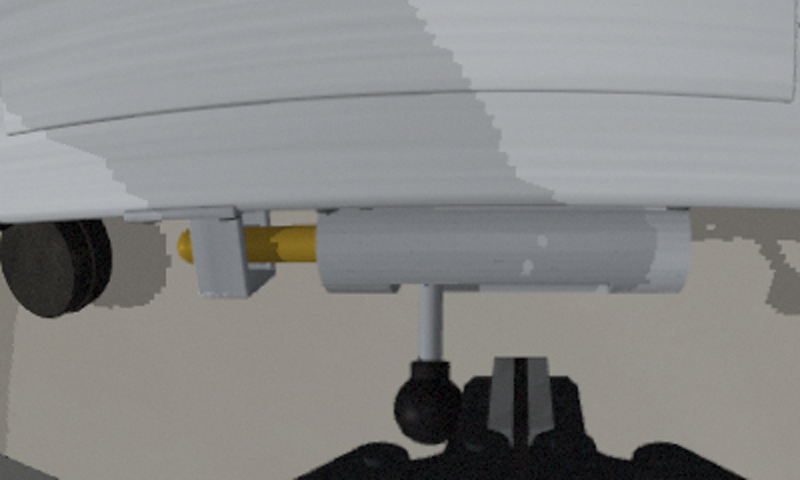

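The rod (orange, x 180–317) already passes through the staple, and the knob at (428,402) rests against the fingers. I keep pushing until it stops.

>>> play_rows:
  steps:
    - [[0,-0.002,0,0],[0,-0.002,0,0],[0,-0.002,0,0],[0,-0.001,0,0],[0,0,0,0]]

```text
time: 8.68
ee_pos: [0.4769, -0.1345, 0.0974]
tcp_rot: [179.9, 0.0, 10.7]
wrist_force: [0.5, -7.7, -0.4]
opening: -0.0001
grasp_force: 3.4
```

>>> play_rows:
  steps:
    - [[0,-0.001,0,0],[0,-0.001,0,0],[0,-0.001,0,0],[0,0,0,0],[0,0,0,0]]

```text
time: 9.1
ee_pos: [0.4766, -0.1337, 0.0977]
tcp_rot: [179.6, 0.0, 10.6]
wrist_force: [0.1, -19.5, 0.6]
opening: 0.0
grasp_force: 9.3
```

>>> play_rows:
  steps:
    - [[0,0.007,0,0],[0,0.008,0,0],[0,0,-0.012,0],[0,0,-0.02,0],[0,0,-0.02,0]]

```text
time: 9.52
ee_pos: [0.4786, -0.1453, 0.1501]
tcp_rot: [-179.9, 0.1, 10.7]
wrist_force: [0.9, -0.5, 0.7]
opening: 0.0001
grasp_force: 0.0
```

>>> play_rows:
  steps:
    - [[0,0,0,0],[0,0,0,0],[0,0,0,0],[0,0,0,0],[0,0,0,0]]

```text
time: 9.93
ee_pos: [0.4787, -0.1454, 0.1485]
tcp_rot: [-180.0, 0.1, 10.7]
wrist_force: [-0.2, -0.2, -0.5]
opening: 0.0003
grasp_force: 0.0
```

```bash
python3 - <<'E'
from workcell import bot
import cv2
from h import *
c=bot.camera("wrist"); img=c["img"]; o=bot.get_obs(); print(o["ee_pos"],o["tcp_rot"])
cv2.imwrite("pics/w4f.png",img); cv2.imwrite("pics/w4.png",cv2.resize(img[60:300,60:460],(800,480),interpolation=cv2.INTER_CUBIC))
f=200/np.tan(np.radians(c["vfov"]/2)); p=np.array(c["xyz"]); Rc=R.from_euler("xyz",c["attitude"],degrees=True)
def w(uv,z):
    d=np.array([uv[0]-c["cx"],uv[1]-c["cy"]]); r=np.hypot(*d); th=r/f
    v=Rc.apply([*(d/r*np.sin(th)),np.cos(th)]); return p+v*(z-p[2])/v[2]
g=(img.max(2)<60).astype(np.uint8)
n,l,st,ce=cv2.connectedComponentsWithStats(g)
for s,k in zip(st[1:],ce[1:]):
    if s[4]>150: print(s,k,w(k,.109))
E
```

```text
[ 0.47873972 -0.14544419  0.14861845] [-1.79962185e+02  5.92262493e-02  1.07063751e+01]
[ 454    0   16   93 1228] [462.43159609  45.55456026] [ 0.60868748 -0.21080108  0.109     ]
[  42   43   40   32 1021] [63.0920666  58.44760039] [0.56656317 0.0667076  0.109     ]
[423 120  31  31 774] [439.5749354  135.56072351] [ 0.54873365 -0.20784802  0.109     ]
[  85  132   54   69 2364] [109.78637902 170.3071066 ] [0.48725346 0.00884537 0.109     ]
[256 205  27  33 643] [269.40902022 221.33748056] [ 0.47354134 -0.11362232  0.109     ]
[  114   239   497   161 45154] [344.38855915 347.22055632] [ 0.37367454 -0.18576918  0.109     ]
[ 80 269  62  36 999] [111.44044044 289.11611612] [0.37998332 0.01871424 0.109     ]
```

View pics/w4.png

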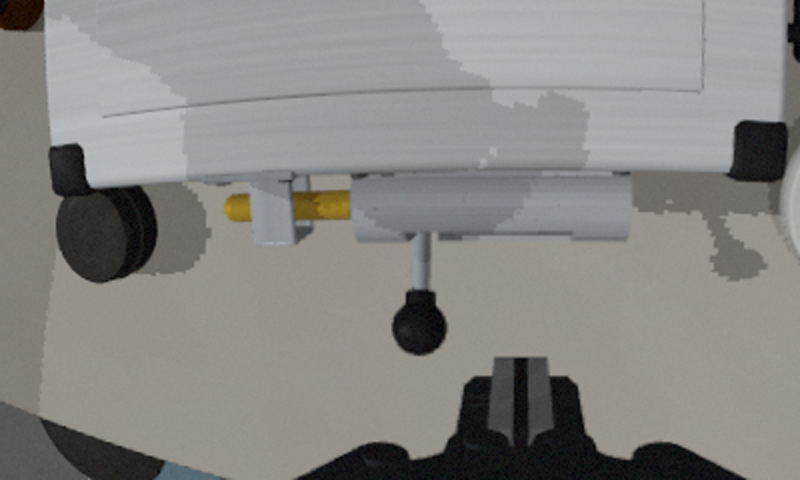

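The bolt is home: the knob at (418,325) has moved about 44 mm, to world (0.473,-0.114). Next I go above it and press down.

>>> play_rows:
  steps:
    - [[-0.001,-0.01,0,0],[-0.001,-0.01,0,0],[-0.001,-0.012,0,0],[0,0,0.008,0],[0,0,0.008,0]]

```text
time: 10.4
ee_pos: [0.4703, -0.1138, 0.1331]
tcp_rot: [180.0, -0.1, 10.8]
wrist_force: [0.4, -0.4, -0.9]
opening: -0.0
grasp_force: 0.0
```

>>> play_rows:
  steps:
    - [[0,0,0.005,0],[0,0,0.005,0],[0,0,0.005,0],[0,0,0.005,0],[0,0,0.005,0]]

```text
time: 10.82
ee_pos: [0.4701, -0.115, 0.1079]
tcp_rot: [180.0, 0.0, 10.7]
wrist_force: [-1.5, 0.2, 2.2]
opening: -0.0
grasp_force: 1.1
```

>>> play_rows:
  steps:
    - [[0,0,0.004,0],[0,0,0.004,0],[0,0,0.004,0],[0,0,0.004,0],[0,0,0.004,0]]

```text
time: 11.23
ee_pos: [0.4702, -0.1148, 0.0879]
tcp_rot: [180.0, -0.0, 10.7]
wrist_force: [-0.9, -0.9, 1.0]
opening: 0.0001
grasp_force: 0.7
```

>>> play_rows:
  steps:
    - [[0,0,0.004,0],[0,0,0.004,0],[0,0,0.003,0],[0,0,0.002,0],[0,0,0,0]]

```text
time: 11.65
ee_pos: [0.4702, -0.1147, 0.0749]
tcp_rot: [-180.0, 0.0, 10.7]
wrist_force: [-0.4, 0.1, 0.5]
opening: -0.0
grasp_force: 0.2
```

>>> play_rows:
  steps:
    - [[0,0,0.001,0],[0,0,0.001,0],[0,0,0.001,0],[0,0,0,0],[0,0,0,0]]

```text
time: 12.07
ee_pos: [0.4704, -0.1148, 0.0725]
tcp_rot: [180.0, -0.0, 10.7]
wrist_force: [1.7, 0.3, 2.8]
opening: 0.0003
grasp_force: 1.3
```

>>> play_rows:
  steps:
    - [[0,0,0.001,0],[0,0,0.001,0],[0,0,0,0],[0,0,0,0],[0,0,0,0]]

```text
time: 12.48
ee_pos: [0.4708, -0.1148, 0.0716]
tcp_rot: [180.0, -0.1, 10.7]
wrist_force: [-0.2, 0.9, 11.7]
opening: 0.0001
grasp_force: 5.7
```

>>> play_rows:
  steps:
    - [[0,0,-0.01,0],[0,0,-0.02,0],[0,0,-0.025,0],[0,0.02,-0.025,0],[0,0.02,0,0]]

```text
time: 12.9
ee_pos: [0.4789, -0.1545, 0.1553]
tcp_rot: [179.8, -0.3, 10.8]
wrist_force: [1.2, -0.6, 0.8]
opening: -0.0
grasp_force: 0.0
```

>>> play_rows:
  steps:
    - [[0,0,0,0],[0,0,0,0],[0,0,0,0],[0,0,0,0],[0,0,0,0]]

```text
time: 13.32
ee_pos: [0.4772, -0.1534, 0.1498]
tcp_rot: [-180.0, 0.1, 10.7]
wrist_force: [0.4, 0.3, 0.4]
opening: 0.0
grasp_force: 0.0
```

```bash
python3 - <<'E'
from workcell import bot
import cv2,numpy as np
c=bot.camera("wrist"); s=bot.camera("scene")
m=np.zeros((590,800,3),np.uint8); m[:360,:600]=cv2.resize(c["img"][60:300,60:460],(600,360)); m[365:590,:360]=cv2.resize(s["img"][150:250,300:460],(360,225),interpolation=cv2.INTER_CUBIC)
cv2.imwrite("pics/m5.png",m)
E
```

```text
(no output)
```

View pics/m5.png

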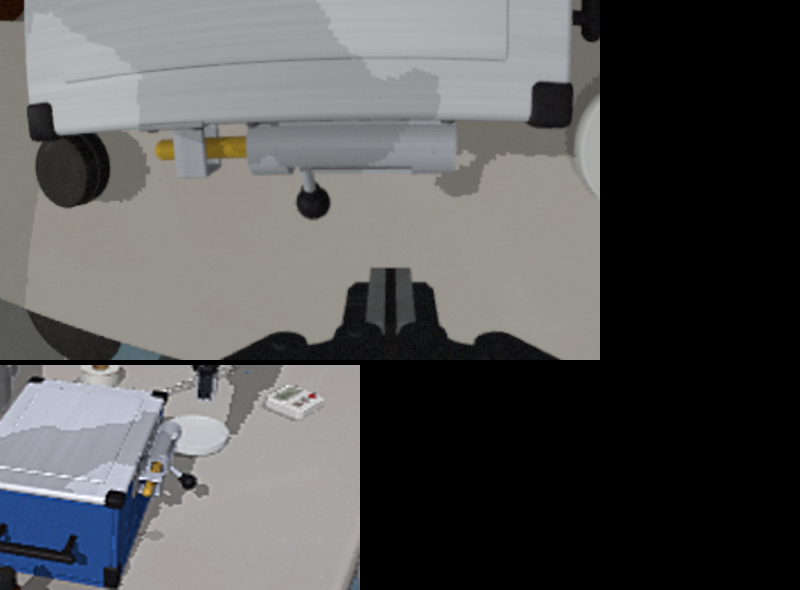

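The lid is shut, the rod runs through the staple, and the knob at (313,202) is turned down against its stop. The arm is clear.

```bash
python3 -c "
from workcell import bot
print(bot.job_done())"
```

```text
the job is handed in; nothing more can be done
None
```

The case is closed: the lid is shut, the bolt is fully through the staple, its handle is pressed down to the stop, and the arm is clear; the job is handed in, but no verdict came back.

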